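# Slide the hopper gate out over the edge of the packing step

### The arm

A 6-joint arm with a two-finger parallel gripper is mounted at the origin on the work surface. World frame = base frame: x ahead of the robot, y to its left, z up, the work surface at z = 0. Lengths are in mm, angles in rad, forces in N, time in s.
With the tool pointing down it reaches from about 350 to 975 mm from the base axis. Payload 7.1 kg.
Tool frame: the origin (TCP) lies midway between the tips of the shut fingers; the grasp point (between the pads) lies 19 mm behind it; z points along the fingers, y is the line along which they close (so a half turn about z gives the same grasp; the last joint's range is limited). The gripper opens to 88 mm and grips with 3 to 60 N. Pads are 20 mm wide; open, the fingers measure 115 mm over their backs; the gripper's body (75 mm by 178 mm) begins 61 mm behind the grasp point.
Start: joints at [1.208, 0.423, 1.63, -0, 1.089, -0.019], TCP at [210.635, 588.42, 222.675] pointing down, gripper open.
Joint ranges: [-3, 3], [-0.9, 2.11], [0.09, 2.58], [-1.31, 4.45], [0.11, 2.69], [-2.54, 2.54]. Speed limits (rad/s): [2.39, 2.39, 3.01, 3.14, 3.14, 3.14].

### API

Orientations are given as a rotation vector (axis times angle).
In Python, from workcell import ctrl gives the robot as it stands.
- The arm moves only by the shell command python3 -m inch 'ROWS' [OPENING]. ROWS is JSON, a list of rows, each an object with "xyz": the shift along the tool's x, y, z in mm, a list of three; "rot": the turn, a rotation vector about the tool's x, y, z in rad, a list of three. In form: [{"xyz": [dx, dy, dz], "rot": [ax, ay, az]}, ...]. A call has 1 to 12 rows; each row is the pose to reach, as a shift and turn from the pose commanded when the call began, along the tool's axes at that moment; what a row does not reach only later rows make up. A row lasts 1/12 s, in which the tool goes at most 41.7 mm and 7.16 degrees, less where a joint would pass 70% of its speed; a pose out of reach is approached as far as the arm can. A call with a gripper value outside its range is refused whole. OPENING is the closure in counts, from 0 (fully open) to 255 (shut), set as the call begins (- or left out, the last holds). The fingers move at their own pace and stop on an object; the grip force is fixed at half the most. Time passes only in rows, so rows that repeat a pose let the fingers close. It gives the time, the measured TCP pose, the force, the opening and the grip force at its end, in the units of the state.
- ctrl.get_obs(): the state, without advancing time (a new reading comes with each control period).
- ctrl.get_image(name): name is "scene" or "side" or "wrist"; returns the picture (480x640x3 uint8, red, green, blue); there is no depth.
- ctrl.camera_model(name): a dict with "fx", "fy", "cx", "cy" (pixels), "position" and "attitude" of the camera in the world. Camera axes: x right, y up, looking along -z (the intrinsics and any distortion apply to the point x, -y, -z); pixel columns grow to the right and rows downward; lengths in mm; the calibration is good to about 2 mm. A picture is of the moment at which its call begins: read the wrist's pose just before it. camera_model takes no time and is no camera call; for the wrist camera it gives the pose at the moment of the call.
- ctrl.close_job(): hands the job in; it is judged then, once.
The state is a dict: "t": time; "qpos": joint angles; "qvel": joint speeds; "joint_torque": joint torques, N m; "ee_pos": TCP position; "orientation": TCP orientation; "ft_force": force on the tool from outside, world axes, zero at the start; "moment": the same for the moment, N m; "width": finger opening in mm; "grasp_force": force on a finger pad.
Only numpy, scipy, OpenCV 4.12 (cv2) and the standard library are available. Lean on these libraries where they do the work, as an engineer would, in place of code of your own. Each camera call takes 0.05 s, during which the arm holds its last target. There are 200 camera calls.

### The job

The flat rectangular slide gate with the finger hole lies on the plywood step, too thin to pick up. With the fingertips, push it flat across the step until the end with the hole sticks out 5 cm (give or take 1 cm) past the step's far edge, square to that edge, with the rest lying on the step, so that a colleague can hook it from below. Do not lift or tip the gate, leave the lid, tin, cup and jar where they are, and take the hand away at the end.

Things in the scene. Friction and masses are not known exactly. Their poses are not given: they have to be found in the camera images.
- step: Fixed plywood step on the bench: a 20 mm board 300 mm (its x) by 500 mm (its y) whose top face is 70 mm above the bench, on two side cheeks, open beneath at its far edge. Origin: centre of its underside, on the bench. Its x axis points to the far edge, roughly away from the robot; y along that edge, z up. There is no lip on any edge. It cannot be moved.
- step_edge (a point): Middle of the step's far edge, on the top face (150 mm along the step's x from its origin, 70 mm up). Axes as the step's: x points outward over the edge, z up.
- gate: Loose slide gate of a hopper: a plain aluminium plate 160 mm (its x) by 100 mm (its y) by 8 mm thick, 220 to 450 g, lying flat on the step. A round 30 mm finger hole goes through it, centred 55 mm from the plate's centre towards its +x end; that end starts nearer the far edge, wholly on the step and up to 0.3 rad out of square. Origin: centre of its underside; z up. It slides with dry friction, which varies, and stops when no longer pushed.
- gate_nose (a point): Middle of the gate's leading (+x, hole) end on its underside, 80 mm from the gate's origin. Its x coordinate in the frame of step_edge is the overhang.
- lid: Loose round aluminium lid, 90 mm across, 8 mm thick, with a knob 22 mm across reaching to 28 mm high, lying on the step beside the gate (left or right of it, centres about 260 mm apart along the step's y). Origin: centre of its underside. To be left alone.
- tin: Loose small round steel sample tin, 48 mm across, 45 mm high, standing on the step between gate and lid, nearer the robot. Origin: centre of its underside. To be left alone.
- cup: Loose white cup, 80 mm across, 75 mm high, on the bench at one side of the step. Origin: centre of its underside. To be left alone.
- jar: Loose amber jar with a steel cap, 72 mm across, 100 mm high, on the bench at the other side of the step. Origin: centre of its underside. To be left alone.
Things that resemble listed ones, but are neither listed nor needed, are in the scene too. Several things have the shape of the gate; the one meant has the colours described above.

How it is judged (in metres and radians):
On the way:
1. the gate's leading end has been pushed out past the far edge while lying flat (x of gate_nose in the frame of step_edge above 0.015 m and angle between gate's own z axis and vertical below 0.06 rad), for 0.1 s.
At the end, for the whole second after the job is handed in: The middle of the gate's hole end is 40 to 60 mm beyond the step's far edge, the gate square to the edge within 0.15 rad, lying flat and still on the step top and not over the step's side edges; lid, tin, cup and jar within 15 mm of where they stood (x of gate_nose in the frame of step_edge between 0.04 and 0.06 m and angle between the x axis of gate and the x axis of step, either way round below 0.15 rad and y of gate in the frame of step between -0.2 and 0.2 m and z of gate in the frame of step between 0.066 and 0.074 m and angle between gate's own z axis and vertical below 0.04 rad and linear speed of gate below 0.01 m/s and distance of each of lid, tin, cup, jar from where it was at the start of the episode below 0.015 m); the robot touches nothing.
It fails at once if the gate is lifted more than 5 mm off the step (z of gate in the frame of step above 0.075 m).
It fails at once if the gate is tipped or falls off (angle between gate's own z axis and vertical above 0.12 rad or z of gate in the frame of step below 0.055 m).
It fails at once if the lid or the tin is moved more than 15 mm or tipped (distance of any of lid, tin from where it was at the start of the episode above 0.015 m or angle between any of lid, tin's own z axis and vertical above 0.3 rad).
It fails at once if the cup or the jar is moved more than 15 mm or tipped (distance of any of cup, jar from where it was at the start of the episode above 0.015 m or angle between any of cup, jar's own z axis and vertical above 0.3 rad).
It also fails if it takes over 38 s, if anything falls off the work surface, if the arm or the gripper's body presses on something with over 40 N, if the wrist force passes 120 N, or if a joint passes its speed limit or range.

## Working session

There is one attempt and no reset: what is moved stays moved. The work goes in short steps, Python scripts to look and compute and a shell command to move; the robot and the scene stay as the last step left them, time stands still between calls to the robot, and variables do not carry over. Pictures are saved under pics/ and viewed, at most 10 in all, crops included, and the job is handed in when it is done.

```bash
ls; mkdir -p pics
python3 - <<'E'
from workcell import ctrl
import cv2,json
for n in("scene","side"):
    m=ctrl.camera_model(n);print(n,m)
    cv2.imwrite(f"pics/{n}0.png",ctrl.get_image(n)[:,:,::-1])
print(ctrl.camera_model("wrist"));o=ctrl.get_obs();print(o)
E
```

```text
pics
scene {'fx': 600.7366852091114, 'fy': 600.7366852091114, 'cx': 318.5633951525354, 'cy': 241.65410875231393, 'position': array([1127.19847241, -486.94537696, 1385.6930022 ]), 'attitude': array([0.50535507, 0.24262391, 0.87709551])}
side {'fx': 491.28835912085975, 'fy': 491.28835912085975, 'cx': 327.62408281081036, 'cy': 240.9975255329388, 'position': array([ 307.77355215, -889.1527    ,  822.57322811]), 'attitude': array([ 0.88920859, -0.10004388, -0.16154983])}
{'fx': 346.14660119084107, 'fy': 346.14660119084107, 'cx': 327.0389151776947, 'cy': 230.56689318788938, 'position': array([143.54884533, 612.20730225, 384.10220199]), 'attitude': array([-0.23337443, -0.16308368,  1.2183172 ])}
{'t': 0.1, 'qpos': array([ 1.20801254e+00,  4.23757104e-01,  1.63058660e+00, -5.48304089e-06,
        1.08863460e+00, -1.90000829e-02]), 'qvel': array([ 0.00114798, -0.00128592, -0.00189568, -0.00077558,  0.00033224,
       -0.00028214]), 'joint_torque': array([ 5.18646684e-04, -5.45612848e+01, -2.74324518e+01,  6.46078144e-02,
        1.88380742e-02,  2.34503165e-05]), 'ee_pos': array([210.45702762, 587.96908721, 221.99461423]), 'orientation': array([-5.37310600e-01, -3.09504043e+00,  2.13830586e-03]), 'ft_force': array([-0.03263033, -0.637258  ,  0.13506819]), 'moment': array([ 0.00545112, -0.03042817, -0.02161689]), 'grasp_force': 0.0, 'width': 87.59926682061595}
```

View pics/scene0.png

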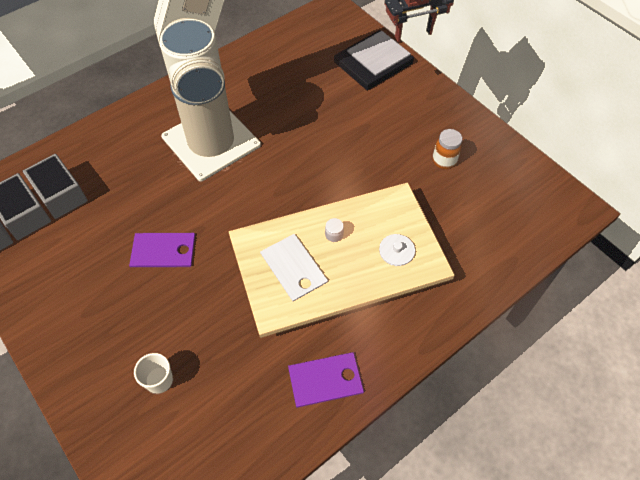

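View pics/side0.png

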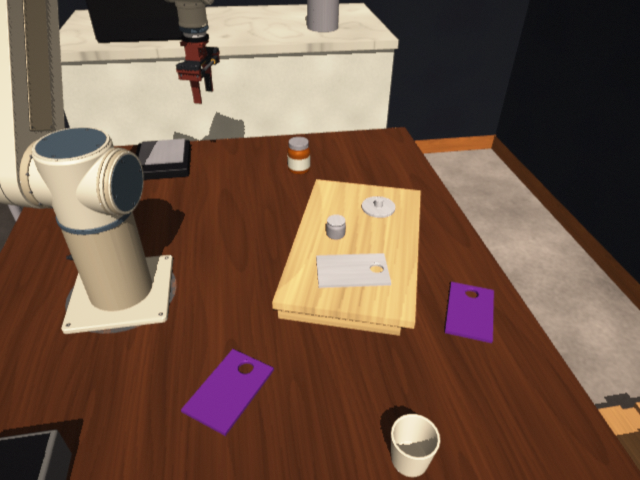

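The scene view shows the step (corners about (230,232), (408,186), (452,277), (260,330)), with the gate at (294,267), its hole at (305,283), the tin at (334,230) and the lid at (397,250). The side view has the gate at (353,270), hole at (377,268).

```bash
cat > h.py <<'E'
import numpy as np,cv2
from scipy.spatial.transform import Rotation as R
def ray(m,uv):
    uv=np.atleast_2d(uv).astype(float)
    d=np.c_[(uv[:,0]-m['cx'])/m['fx'],-(uv[:,1]-m['cy'])/m['fy'],-np.ones(len(uv))]
    return m['position'],R.from_rotvec(m['attitude']).apply(d)
def plane(m,uv,z):
    p,d=ray(m,uv); return p+d*((z-p[2])/d[:,2])[:,None]
def tri(m1,a,m2,b):
    p,d=ray(m1,a);q,e=ray(m2,b);out=[]
    for u,v in zip(d,e):
        s=np.linalg.lstsq(np.c_[u,-v],q-p,rcond=None)[0]
        out.append(np.r_[(p+u*s[0]+q+v*s[1])/2,np.linalg.norm(p+u*s[0]-q-v*s[1])])
    return np.array(out)
def seg(img,roi):
    """wood-step mask and grey blobs inside it"""
    x0,y0,x1,y1=roi
    hsv=cv2.cvtColor(img,cv2.COLOR_RGB2HSV);r=np.zeros(img.shape[:2],np.uint8);r[y0:y1,x0:x1]=255
    wood=cv2.inRange(hsv,(12,60,150),(35,255,255))&r
    grey=cv2.inRange(hsv,(0,0,110),(179,45,255))&r
    return wood,grey
def biggest(mask,k=1):
    c=cv2.findContours(mask,cv2.RETR_CCOMP,cv2.CHAIN_APPROX_NONE)[0]
    return sorted(c,key=cv2.contourArea)[::-1][:k]
def quad(c):
    h=cv2.convexHull(c)
    for e in np.linspace(.01,.1,40):
        q=cv2.approxPolyDP(h,e*cv2.arcLength(h,True),True)
        if len(q)<=4: break
    q=q[:,0].astype(float)
    # refine: fit a line to the hull-side contour points near each side
    pts=c[:,0].astype(float);L=[]
    for i in range(len(q)):
        a,b=q[i],q[(i+1)%len(q)];n=np.linalg.norm(b-a);u=(b-a)/n
        t=(pts-a)@u;s=np.abs((pts-a)@np.array([-u[1],u[0]]))
        k=pts[(t>.12*n)&(t<.88*n)&(s<3)]
        l=cv2.fitLine(k.astype(np.float32),cv2.DIST_HUBER,0,.01,.01).ravel();L.append((l[2:],l[:2]))
    out=[]
    for i in range(len(q)):
        (p,u),(r,v)=L[i-1],L[i]
        s=np.linalg.solve(np.c_[u,-v],r-p);out.append(p+s[0]*u)
    return np.array(out)
E
python3 - <<'E'
from h import *; from workcell import ctrl
np.set_printoptions(precision=1,suppress=True)
for n,roi in(("scene",(220,175,465,345)),("side",(275,175,430,335))):
    m=ctrl.camera_model(n);img=cv2.imread(f"pics/{n}0.png")[:,:,::-1].copy()
    w,g=seg(img,roi)
    sc=biggest(cv2.morphologyEx(w|g,cv2.MORPH_OPEN,np.ones((3,3))))[0]
    q=quad(sc);print(n,"step px",q.tolist(),"\n",plane(m,q,70))
    for c in biggest(g,3):
        print("blob",cv2.contourArea(c),c[:,0].mean(0),plane(m,c[:,0].mean(0),78)[0])
    gc=biggest(g)[0];gq=quad(gc);print("gate px",gq.tolist(),"\n",plane(m,gq,78))
    h=cv2.findContours(cv2.bitwise_not(g)&cv2.drawContours(np.zeros_like(g),[gc],-1,255,-1),cv2.RETR_EXTERNAL,cv2.CHAIN_APPROX_NONE)[0]
    hh=max(h,key=cv2.contourArea);print("hole",cv2.contourArea(hh),plane(m,hh[:,0].mean(0),76)[0])
E
```

```text
scene step px [[406.84197998046875, 181.92832946777344], [455.0563049316406, 276.98583984375], [259.4084167480469, 336.73028564453125], [227.86830139160156, 231.1126708984375]] 
 [[ 508.2  313.4   70. ]
 [ 796.8  208.1   70. ]
 [ 624.6 -262.    70. ]
 [ 337.  -156.5   70. ]]
blob 2272.0 [293.4 266.9] [529.8 -90.   78. ]
blob 843.0 [396.6 249.5] [651.6 144.   78. ]
blob 250.5 [332.8 229. ] [504.3  56.7  78. ]
gate px [[294.0688781738281, 233.87063598632812], [327.4499206542969, 280.7655334472656], [292.512939453125, 300.5162658691406], [259.8515625, 251.23011779785156]] 
 [[ 454.1  -30.4   78. ]
 [ 612.2  -48.1   78. ]
 [ 601.5 -147.2   78. ]
 [ 441.5 -129.    78. ]]
hole 84.0 [581.5 -95.2  76. ]
side step px [[315.3387451171875, 178.95323181152344], [419.9883728027344, 190.21485900878906], [413.8786315917969, 336.11334228515625], [269.51806640625, 316.5666198730469]] 
 [[ 509.5  316.5   70. ]
 [ 792.   212.8   70. ]
 [ 606.7 -293.6   70. ]
 [ 330.3 -195.2   70. ]]
blob 2072.5 [352.3 270.4] [526.4 -93.8  78. ]
blob 487.5 [378.2 206.4] [650.3 142.2  78. ]
blob 336.0 [335.6 226.5] [521.   72.8  78. ]
gate px [[383.0683288574219, 253.6233367919922], [390.07659912109375, 283.53973388671875], [319.1287536621094, 286.4612731933594], [316.5086364746094, 256.47784423828125]] 
 [[ 610.8  -48.2   78. ]
 [ 598.8 -148.9   78. ]
 [ 443.8 -132.8   78. ]
 [ 454.6  -33.5   78. ]]
hole 68.0 [581.5 -95.1  76. ]
```

```bash
cat > goto.py <<'E'
from h import *; from workcell import ctrl
import sys
U=np.array([.9397,-.3424,0]);V=np.array([.3424,.9397,0])   # step x and y axes in the world
def tool(s,t,z):
    "shift in tool axes to TCP at step coords s,t (along U,V from base), height z; turn to align tool y with V"
    o=ctrl.get_obs();M=R.from_rotvec(o['orientation']).as_matrix();p=o['ee_pos']
    print("now s,t,z",p@U,p@V,p[2],"t",o['t'],"F",o['ft_force'])
    print("shift",M.T@(s*U+t*V+[0,0,z]-p))
    G=np.c_[-U,V,[0,0,-1]];print("rot",R.from_matrix(M.T@G).as_rotvec())
if __name__=="__main__": np.set_printoptions(precision=3,suppress=True);tool(*map(float,sys.argv[1:]))
E
python3 goto.py 408 88 222
```

```text
now s,t,z -3.554146605979055 624.5750375035635 221.99461422670427 t 0.1 F [-0.033 -0.637  0.135]
shift [-408.578 -538.79     0.732]
rot [-0.001 -0.     0.006]
```

```bash
python3 -m inch '[{"xyz":[-408,-539,0],"rot":[0,0,0.006]},{"xyz":[-408,-539,0],"rot":[0,0,0.006]},{"xyz":[-408,-539,0],"rot":[0,0,0.006]},{"xyz":[-408,-539,0],"rot":[0,0,0.006]},{"xyz":[-408,-539,0],"rot":[0,0,0.006]},{"xyz":[-408,-539,0],"rot":[0,0,0.006]},{"xyz":[-408,-539,0],"rot":[0,0,0.006]},{"xyz":[-408,-539,0],"rot":[0,0,0.006]},{"xyz":[-408,-539,0],"rot":[0,0,0.006]},{"xyz":[-408,-539,0],"rot":[0,0,0.006]},{"xyz":[-408,-539,0],"rot":[0,0,0.006]},{"xyz":[-408,-539,0],"rot":[0,0,0.006]}]' 139; python3 goto.py 408 88 140
```

```text
t: 1.1
ee_pos: [360.3, 109.4, 222.8]
orientation: [0.546, 3.093, 0.0]
ft_force: [0.7, 0.9, -0.2]
width: 39.7
grasp_force: 0.0
now s,t,z 301.0882265825313 226.19703449056362 222.75319532878936 t 1.1 F [ 0.717  0.907 -0.224]
shift [-106.98  -138.175   82.756]
rot [0. 0. 0.]
```

```bash
python3 -m inch '[{"xyz":[-90,-120,0],"rot":[0,0,0]},{"xyz":[-90,-120,0],"rot":[0,0,0]},{"xyz":[-90,-120,0],"rot":[0,0,0]},{"xyz":[-90,-120,0],"rot":[0,0,0]},{"xyz":[-90,-120,60],"rot":[0,0,0]},{"xyz":[-90,-120,60],"rot":[0,0,0]},{"xyz":[-90,-120,60],"rot":[0,0,0]},{"xyz":[-90,-120,60],"rot":[0,0,0]}]'; python3 goto.py 408 88 90
python3 - <<'E'
from workcell import ctrl
import cv2
print(ctrl.camera_model("wrist"))
cv2.imwrite("pics/wrist1.png",ctrl.get_image("wrist")[:,:,::-1])
E
```

```text
t: 1.77
ee_pos: [402.9, -32.2, 162.1]
orientation: [-0.547, -3.091, 0.0]
ft_force: [0.2, -0.1, 0.9]
width: 39.8
grasp_force: 0.0
now s,t,z 389.6740169546738 107.68175229811698 162.13348870364337 t 1.7667 F [ 0.181 -0.102  0.886]
shift [-18.661 -19.59   72.093]
rot [-0.001 -0.003 -0.001]
{'fx': 346.14660119084107, 'fy': 346.14660119084107, 'cx': 327.0389151776947, 'cy': 230.56689318788938, 'position': array([336.57209306,  -7.81544677, 324.46492668]), 'attitude': array([-0.23079549, -0.16103787,  1.21212962])}
```

View pics/wrist1.png

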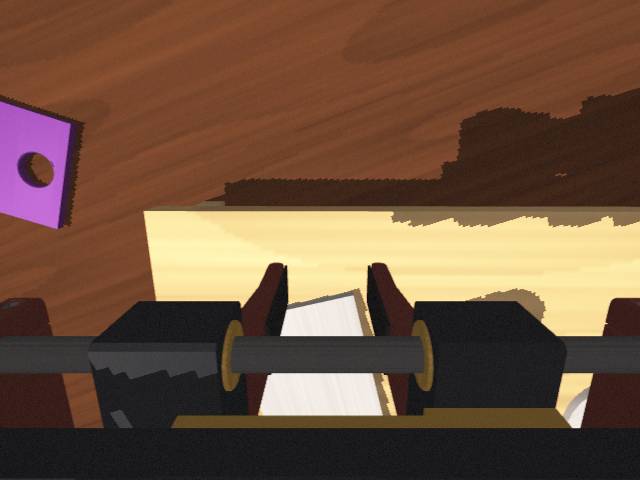

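The wrist view shows the fingertips at (278,265) and (378,265) behind the gate's rear edge, which runs (290,308)–(357,290). The near step edge is at row 207. All of this agrees with the estimate, so I go down behind the gate.

```bash
python3 -m inch '[{"xyz":[-18,-20,30],"rot":[0,0,0]},{"xyz":[-18,-20,60],"rot":[0,0,0]},{"xyz":[-18,-20,80],"rot":[0,0,0]},{"xyz":[-18,-20,84],"rot":[0,0,0]},{"xyz":[-18,-20,84],"rot":[0,0,0]},{"xyz":[-18,-20,84],"rot":[0,0,0]}]'; python3 goto.py 408 88 73; python3 -c "
from h import *;from workcell import ctrl
np.set_printoptions(precision=1,suppress=True)
cv2.imwrite('pics/side2.png',ctrl.get_image('side')[150:350,230:480,::-1].repeat(3,0).repeat(3,1))"
```

```text
t: 2.32
ee_pos: [414.9, -56.9, 80.0]
orientation: [0.545, 3.092, 0.0]
ft_force: [-0.2, -0.8, 0.2]
width: 39.9
grasp_force: 0.0
now s,t,z 409.35912510328995 88.5432108554801 79.96443495706632 t 2.3167 F [-0.217 -0.781  0.232]
shift [ 1.259 -0.521  6.962]
rot [0.    0.002 0.   ]
```

View pics/side2.png

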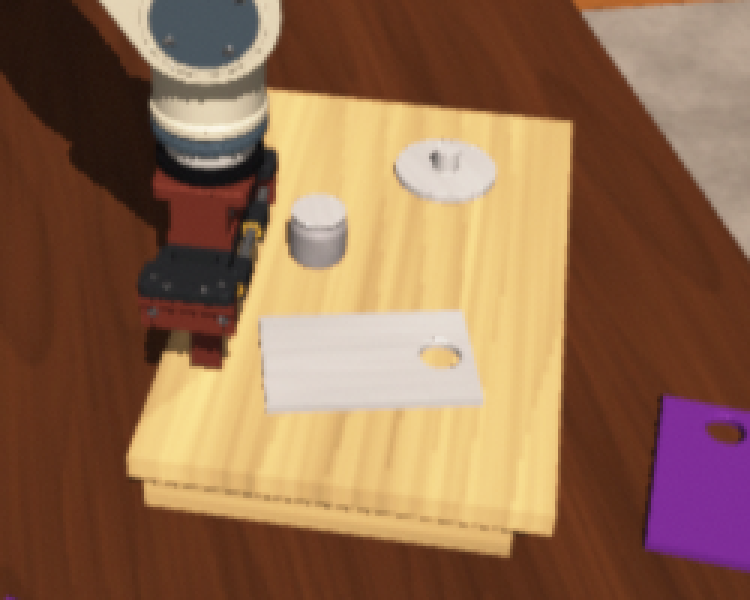

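The fingers at (207,350) sit behind the gate's rear edge at (263,362), clear of the tin at (318,230). I lower the last few mm and start the push.

```bash
python3 -m inch '[{"xyz":[0,0,4],"rot":[0,0,0]},{"xyz":[0,0,7],"rot":[0,0,0]},{"xyz":[0,0,7],"rot":[0,0,0]},{"xyz":[0,0,7],"rot":[0,0,0]}]'; python3 goto.py 408 88 73;  python3 -m inch '[{"xyz":[-6,0,0],"rot":[0,0,0]},{"xyz":[-12,0,0],"rot":[0,0,0]},{"xyz":[-17,0,0],"rot":[0,0,0]},{"xyz":[-22,0,0],"rot":[0,0,0]},{"xyz":[-27,0,0],"rot":[0,0,0]},{"xyz":[-32,0,0],"rot":[0,0,0]},{"xyz":[-37,0,0],"rot":[0,0,0]},{"xyz":[-42,0,0],"rot":[0,0,0]},{"xyz":[-47,0,0],"rot":[0,0,0]},{"xyz":[-52,0,0],"rot":[0,0,0]},{"xyz":[-56,0,0],"rot":[0,0,0]},{"xyz":[-60,0,0],"rot":[0,0,0]}]'; python3 goto.py 500 88 73;python3 -c "
from h import *;from workcell import ctrl
cv2.imwrite('pics/side3.png',ctrl.get_image('side')[150:350,230:480,::-1].repeat(3,0).repeat(3,1))"
```

```text
t: 2.7
ee_pos: [413.9, -57.1, 71.9]
orientation: [0.546, 3.093, -0.0]
ft_force: [0.2, 0.5, -0.3]
width: 40.1
grasp_force: 0.0
now s,t,z 408.52592670393295 88.03403971509383 71.8990984013308 t 2.7 F [ 0.202  0.535 -0.26 ]
shift [ 0.414 -0.01  -1.101]
rot [ 0.  0. -0.]
t: 3.7
ee_pos: [470.6, -77.9, 71.5]
orientation: [-0.547, -3.094, 0.0]
ft_force: [-1.0, 0.8, -0.5]
width: 39.7
grasp_force: 1.1
now s,t,z 468.90520992784076 87.9357375900773 71.53878434683459 t 3.7 F [-0.997  0.806 -0.533]
shift [-31.227   0.101  -1.463]
rot [-0. -0. -0.]
```

View pics/side3.png

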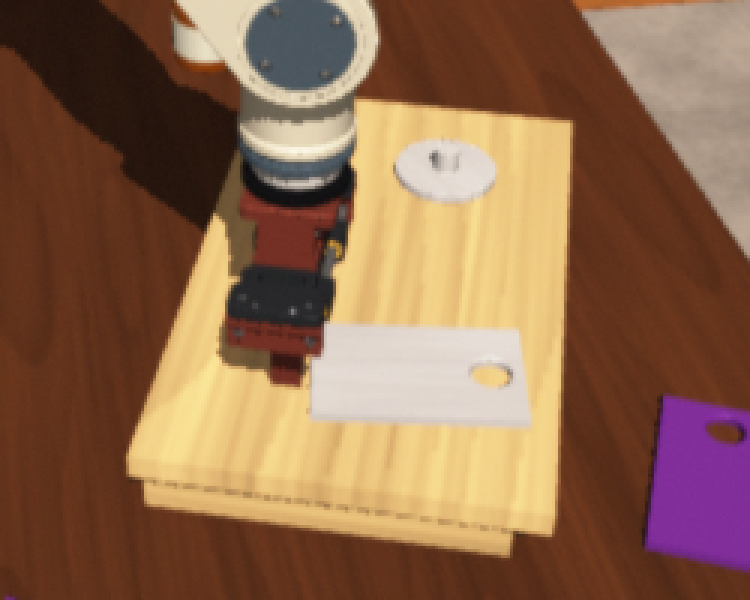

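The gate slid about 50 px in this crop and is now close to square, with its hole end at (525,378) and the far edge at about column 562. I continue, stopping short so I can measure.

```bash
python3 -m inch '[{"xyz":[-6,0,-1],"rot":[0,0,0]},{"xyz":[-12,0,-1],"rot":[0,0,0]},{"xyz":[-18,0,-1],"rot":[0,0,0]},{"xyz":[-24,0,-1],"rot":[0,0,0]},{"xyz":[-30,0,-1],"rot":[0,0,0]},{"xyz":[-36,0,-1],"rot":[0,0,0]},{"xyz":[-42,0,-1],"rot":[0,0,0]},{"xyz":[-48,0,-1],"rot":[0,0,0]},{"xyz":[-54,0,-1],"rot":[0,0,0]},{"xyz":[-59,0,-1],"rot":[0,0,0]},{"xyz":[-64,0,-1],"rot":[0,0,0]},{"xyz":[-64,0,-1],"rot":[0,0,0]}]'; python3 goto.py 550 88 73;cat >meas.py <<'E'
from h import *;from workcell import ctrl;from goto import U,V
import sys
for n,roi in(("scene",(220,175,465,360)),("side",(275,175,450,335))):
    m=ctrl.camera_model(n);img=ctrl.get_image(n);x0,y0,x1,y1=roi
    cv2.imwrite(f"pics/{n}{sys.argv[1]}.png",img[y0:y1,x0:x1,::-1].repeat(3,0).repeat(3,1))
    w,g=seg(img,roi)
    for c in biggest(g,4):
        b=cv2.boundingRect(c)
        if 1200<cv2.contourArea(c)<3500:
            P=plane(m,quad(c),78);print(n,b,"s,t:",np.c_[P@U,P@V].round(1).tolist())
E
python3 meas.py 4
```

```text
t: 4.75
ee_pos: [531.8, -100.2, 72.8]
orientation: [0.547, 3.092, -0.0]
ft_force: [-0.0, -0.1, 0.9]
width: 39.9
grasp_force: 0.0
now s,t,z 534.0674207839278 87.95408016639541 72.84064013440525 t 4.75 F [-0.045 -0.059  0.912]
shift [-16.081   0.079  -0.129]
rot [ 0.     0.002 -0.001]
scene (242, 175, 77, 67) s,t: [[427.1, 140.5], [482.9, 78.5], [212.3, 45.5], [277.0, 244.5]]
scene (269, 269, 60, 71) s,t: [[545.8, 127.2], [707.2, 127.6], [705.0, 28.1], [545.4, 28.9]]
side (358, 262, 75, 41) s,t: [[704.5, 128.6], [704.7, 24.3], [538.7, 26.2], [571.5, 126.0]]
```

The gate is square (±0.01), with its nose at s≈704.6 against the edge at 670.5. That is 34 mm of overhang, so 16 mm more.

```bash
python3 -m inch '[{"xyz":[-4,0,0],"rot":[0,0,0]},{"xyz":[-8,0,0],"rot":[0,0,0]},{"xyz":[-11,0,0],"rot":[0,0,0]},{"xyz":[-14,0,0],"rot":[0,0,0]},{"xyz":[-16,0,0],"rot":[0,0,0]},{"xyz":[-16,0,0],"rot":[0,0,0]},{"xyz":[-16,0,0],"rot":[0,0,0]}]'; python3 -m inch '[{"xyz":[8,0,0],"rot":[0,0,0]},{"xyz":[16,0,0],"rot":[0,0,0]},{"xyz":[30,0,0],"rot":[0,0,0]},{"xyz":[30,0,-40],"rot":[0,0,0]},{"xyz":[60,0,-80],"rot":[0,0,0]},{"xyz":[90,0,-110],"rot":[0,0,0]},{"xyz":[120,0,-110],"rot":[0,0,0]},{"xyz":[120,0,-110],"rot":[0,0,0]},{"xyz":[120,0,-110],"rot":[0,0,0]}]'; python3 meas.py 5
```

```text
t: 5.43
ee_pos: [545.0, -105.1, 72.7]
orientation: [-0.547, -3.093, 0.0]
ft_force: [-3.4, 0.8, 2.0]
width: 40.2
grasp_force: 1.7
t: 6.18
ee_pos: [431.4, -63.5, 183.4]
orientation: [0.545, 3.092, -0.0]
ft_force: [0.4, -0.4, 0.9]
width: 40.2
grasp_force: 0.0
scene (271, 274, 59, 71) s,t: [[560.0, 127.3], [720.7, 127.6], [719.4, 28.4], [559.4, 28.7]]
side (364, 262, 75, 42) s,t: [[717.9, 129.2], [717.2, 22.8], [560.7, 26.8], [560.6, 125.3]]
```

View pics/scene5.png

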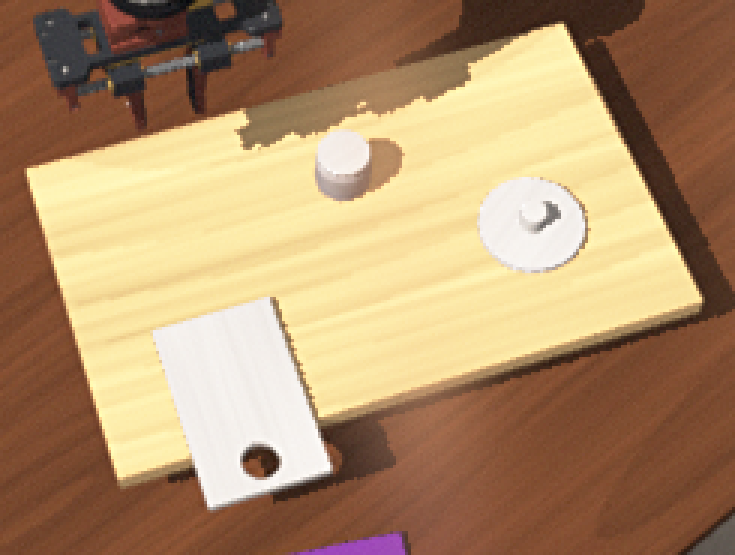

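View pics/side5.png

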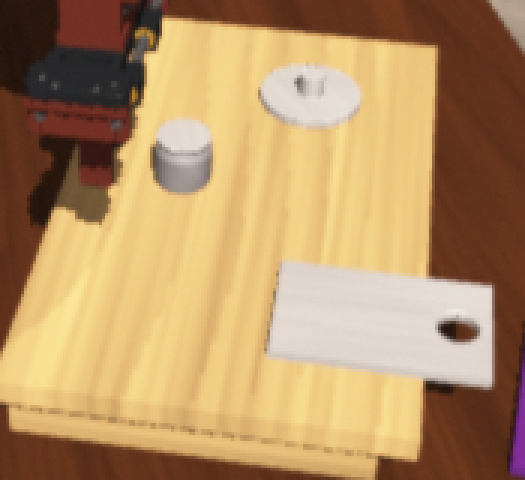

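The scene view shows the gate flat and square, with its hole at (260,460) fully past the edge and both estimates giving about 48–49 mm of overhang. The tin and lid are where they were, and the hand is clear.

```bash
python3 -c "
from workcell import ctrl
print(ctrl.close_job())"
```

```text
the job is handed in; nothing more can be done
None
```

The job is handed in: the gate lies flat and square on the step with its hole end about 49 mm past the far edge by my camera measurements. I saw no movement of the lid or tin, the hand never went near the cup or jar, and it is withdrawn; no verdict was shown.

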